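# Slide the vial tray home on its loading rails and close the keeper

### The arm

A 7-joint arm with a two-finger parallel gripper is mounted at the origin on a cart in front of the work surface, level with it; the furniture and walls round the work are solid. World frame = base frame: x ahead of the robot, y to its left, z up, the work surface at z = 0. Lengths are in m, angles in rad, forces in N, time in s.
With the tool pointing down it reaches from about 0.4 to 0.85 m from the base axis. Payload 10.4 kg.
Tool frame: the origin (TCP) lies on the centre line of the jaws, within the pads' length; the fingertips stand 11 mm ahead of it and the grasp point (between the pads) lies 8 mm behind it (tip_reach is the distance from the TCP to the fingertips, in m); z points along the fingers, y is the line along which they close (so a half turn about z gives the same grasp; the last joint's range is limited). The gripper opens to 85 mm and grips with 20 to 120 N. Pads are 22 mm wide; open, the fingers measure 114 mm over their backs; the gripper's body (76 mm by 85 mm) begins 54 mm behind the grasp point. The pads swing forward as they close: fully open they stand 13 mm farther back than shut.
Start: joints at [1.119, 0.332, -0.065, 1.46, 0.022, 1.35, -0.088], TCP at [0.26, -0.568, 0.242] pointing down, gripper open.
Joint ranges: [-2.6, 2.6], [-0.5, 2.12], [-1.47, 1.34], [0.16, 2.42], [-1.27, 4.41], [0.06, 2.06], [-2.6, 2.6]. Speed limits (rad/s): [2.22, 2.22, 2.79, 2.79, 3.14, 3.14, 3.14].

### API

Orientations are given as a unit quaternion [x, y, z, w].
In Python, from workcell import get_obs, camera, hand_in, tip_reach gives the robot as it stands. The module is installed in compiled form; this text tells all that it offers.
- The arm moves only by the tool move_arm, never from a script. Its argument "plan" is a list of rows, each an object with "delta_pos": the shift along the tool's x, y, z in a scale on which 1.0 is 0.4 m, a list of three; "turn": the turn, a rotation vector about the tool's x, y, z in shares of 2 pi rad (1.0 is 2 pi rad), a list of three; "fingers": the closure, from 0 (fully open) to 1 (shut). A call has 1 to 12 rows; each row is the pose to reach, as a shift and turn from the pose commanded when the call began, along the tool's axes at that moment; what a row does not reach only later rows make up. A row lasts 1/8 s, in which the tool goes at most 62.5 mm and 10.7 degrees, less where a joint would pass 70% of its speed; a pose out of reach is approached as far as the arm can. A call with a gripper value outside its range is refused whole. The fingers move at their own pace and stop on an object; "force" is the grip in N (left out, the last holds). Time passes only in rows, so rows that repeat a pose let the fingers close. It gives the time, the measured TCP pose, the force, the opening and the grip force at its end, in the units of the state.
- get_obs(): the state, without advancing time (a new reading comes with each control period).
- camera(name): name is "scene" or "top"; returns a dict with "color" (420x560x3 uint8, red, green, blue), "range_z" (420x560 float32, m along the optical axis (not along the pixel's ray), 0 where there is no reading), "fx", "fy", "cx", "cy" (pixels), "k1" (the pictures are not rectified: a ray, as slopes to the right and down, at radius r is drawn at 1 + k1 r^2 times it, then the intrinsics apply), "R" (3x3) and "t" (3): a world point X has camera coordinates R X + t. Camera axes: x right, y down, z forward; pixel columns grow to the right and rows downward; lengths in m; the calibration is good to about 2 mm. A picture is of the moment at which its call begins.
- hand_in(): hands the job in; it is judged then, once.
The state is a dict: "clock": time; "joint_pos": joint angles; "joint_velocities": joint speeds; "tau": joint torques, N m; "position": TCP position; "ee_rot": TCP orientation; "ft_force": force on the tool from outside, world axes, zero at the start; "torque": the same for the moment, N m; "grip_width": opening from 0.0 (shut) to 1.0 (fully open); "grasp_force": force on a finger pad.
Only numpy, scipy, OpenCV 4.12 (cv2) and the standard library are available. Lean on these libraries where they do the work, as an engineer would, in place of code of your own. Each camera call takes 0.05 s, during which the arm holds its last target. There are 200 camera calls.

### The job

Push the loaded vial tray gently along its rails, away from you, until it drops into its locating notches and lies flat on the rails; then swing the red-knobbed keeper all the way across the tray's rear tongue to lock it. Only push with the fingertips: the tray is not to be lifted, the vials are not to be touched and stay upright in their holes, and the other things on the table stay where they are.

Things in the scene. Friction and masses are not known exactly. Their poses are not given: they have to be found in the camera images.
- dock: Fixed loading dock, 300 (x) by 150 mm (y): dark base plate, two aluminium rails along x between aluminium cheeks. Origin: centre of its underside, on the table; x along the rails away from the robot, y left. Rail tops 22 mm high, 33 to 53 mm either side of the centre line, base between them 10 mm high; cheeks 56.5 to 66.5 mm either side, 32 mm high. End stop, 44 mm high, at x = 147 mm.
- tray: Loose blue tray, 0.35 to 0.7 kg loaded, 150 (x) by 110 by 8 mm on four white feet 6 mm high. Origin: centre, at the feet's undersides; axes as dock. Board top at z = 14 mm; white 2 x 3 vial block at x = -22 to 70 mm, vial tops at z = 65 mm; upright lip at x = -50 to -44 mm; bare tongue behind it to x = -75 mm. Starts riding on the rails at dock x = -65 to -15 mm.
- tray_lip (a point): Middle of the rear face of the tray's upright blue lip, the face to push on: at x = -50 mm, y = 0, z = 26 mm in the tray's frame. The lip is 70 mm wide (y), 6 mm thick, its face from z = 14 to 37 mm. Sliding the tray takes about 1 to 3 N.
- seat (a point): Point of the dock (its x = 60 mm, y = 0, z = 22 mm) where the tray's origin comes in x and y when its feet meet the notches in the rails (1.5 mm play each way). There the tray drops 6 mm (origin 16 mm above the table), lies flat on the rails, and the notch walls stop it hard. Pushed past at high speed it could run on 12 mm to the end stop.
- keeper (a joint): Swing keeper, rad: 0 = steel arm (12 mm wide, 6 thick) along the right (-y) cheek, pointing to the dock's -x; grows as it swings inward, clockwise from above, to its stop at 1.571 = straight across the tray's tongue. Starts at -0.5 to 0; stays where left, 0.7 N at the knob moves it. Passes 2.5 mm above the seated tray; a tray still riding on the rails blocks it.
- keeper_hinge (a point): Upright hinge axis of the keeper, outside the right cheek at x = -4 mm, y = -66.5 mm in the dock's frame; this point 35.5 mm above the table (middle of the arm's thickness).
- keeper_knob (a point): Middle of the keeper's upright red knob, 13 mm across, from 39 to 59 mm above the table (this point at 49 mm), 42 mm from the hinge axis.
- vial_p: Glass headspace vial with crimped cap, 23 x 47 mm, loose in the tray's front right hole; origin at its base. Not to be touched.
- vial_q: Glass headspace vial with crimped cap, 23 x 47 mm, loose in the tray's middle left hole; origin at its base. Not to be touched.
- vial_r: Glass headspace vial with crimped cap, 23 x 47 mm, loose in the tray's rear right hole; origin at its base. Not to be touched.
- vial_s: Glass headspace vial with crimped cap, 23 x 47 mm, loose in the tray's front left hole; origin at its base. Not to be touched.
- cap_jar: Loose bystander: clear open jar of crimp caps, 52 mm across, 50 mm high, left of the dock; origin at the centre of its underside. To be left alone.
- beaker: Loose bystander: small glass beaker, 47 mm across, 58 mm high, left of the dock; origin at the centre of its underside. To be left alone.
- septa_tin: Loose bystander: round white tin, 52 mm across, 20 mm high, right of the dock's near end; origin at the centre of its underside. To be left alone.
- ferrule_box: Loose bystander: small blue box with clear lid, 34 x 50 x 14 mm, right of the dock; origin at the centre of its underside. To be left alone.

How it is judged:
On the way:
1. the tray is down in its notches, flat on the rails, with the keeper still open (x of tray in the frame of dock between 0.056 and 0.064 m and z of tray in the frame of dock below 0.0185 m and angle between the z axis of tray and the z axis of dock, either way round below 0.02 rad and value of joint keeper below 0.6 rad), for 0.2 s.
At the end, for the whole second after the job is handed in: The tray is within 4 mm of its seat along the rails, dropped in (origin under 18.5 mm high), level within 0.02 rad; keeper closed past 1.35 rad; both at rest; vials upright within 0.15 rad with bases 12 to 24 mm above the tray's origin; other listed things within 10 mm of their starts (x of tray in the frame of dock between 0.056 and 0.064 m and z of tray in the frame of dock below 0.0185 m and angle between the z axis of tray and the z axis of dock, either way round below 0.02 rad and value of joint keeper above 1.35 rad and linear speed of tray below 0.01 m/s and velocity of joint keeper below 0.1 rad/s and angle between each of vial_p, vial_q, vial_r, vial_s's own z axis and vertical below 0.15 rad and z of vial_p in the frame of tray between 0.012 and 0.024 m and z of vial_q in the frame of tray between 0.012 and 0.024 m and z of vial_r in the frame of tray between 0.012 and 0.024 m and z of vial_s in the frame of tray between 0.012 and 0.024 m and distance of each of cap_jar, beaker, septa_tin, ferrule_box from where it was at the start of the episode below 0.01 m); the robot touches nothing.
It fails at once if the tray is lifted off its rails or tipped (z of tray in the frame of dock above 0.029 m or angle between tray's own z axis and vertical above 0.1 rad).
It fails at once if the tray is rammed (over 45 N) (contact force between the fingers and tray above 45 N).
It fails at once if a vial is touched by the robot (contact force between any of the fingers, the arm and vial_p above 0.5 N or contact force between any of the fingers, the arm and vial_q above 0.5 N or contact force between any of the fingers, the arm and vial_r above 0.5 N or contact force between any of the fingers, the arm and vial_s above 0.5 N).
It fails at once if a vial leaves its hole or tips (z of any of vial_p, vial_q, vial_r, vial_s in the frame of tray above 0.03 m or angle between any of vial_p, vial_q, vial_r, vial_s's own z axis and vertical above 0.3 rad).
It fails at once if one of the other things on the table is displaced by more than 10 mm (distance of any of cap_jar, beaker, septa_tin, ferrule_box from where it was at the start of the episode above 0.01 m).
It also fails if it takes over 45 s, if anything falls off the work surface, if the arm or the gripper's body presses on something with over 40 N, if the wrist force passes 120 N, or if a joint passes its speed limit or range.

## Working session

There is one attempt and no reset: what is moved stays moved. The work goes in short steps, Python scripts to look and compute and a tool call to move; the robot and the scene stay as the last step left them, time stands still between calls to the robot, and variables do not carry over. Pictures are saved under pics/ and viewed, at most 10 in all, crops included, and the job is handed in when it is done.

Besides the shell and the picture viewer there is one more tool, called after ">>>" as name(argument=value, ...), one argument or row to a line, values as JSON. move_arm: Moves the arm, as the interface text tells. Its arguments: {"type":"object","properties":{"plan":{"type":"array","items":{"type":"object","properties":{"delta_pos":{"type":"array","items":{"type":"number"}},"turn":{"type":"array","items":{"type":"number"}},"fingers":{"type":"number"}}}},"force":{"type":"number"}},"required":["plan"]}

```bash
mkdir -p pics; cat > h.py <<'E'
import numpy as np, cv2
from workcell import get_obs, camera, hand_in, tip_reach
def shot(n,f):
    c=camera(n); cv2.imwrite(f'pics/{f}.png',c['color'][:,:,::-1]); np.savez(f'pics/{f}.npz',**c); return c
def ray(c,u,v):
    K=np.array([[c['fx'],0,c['cx']],[0,c['fy'],c['cy']],[0,0,1.]])
    d=cv2.undistortPoints(np.array([[[u,v]]],float),K,np.array([c['k1'],0,0,0,0.]))[0,0]
    R=np.array(c['R']);return -R.T@c['t'], R.T@np.array([d[0],d[1],1])
def onplane(c,u,v,z):
    o,d=ray(c,u,v); return o+d*(z-o[2])/d[2]
def bydepth(c,u,v):
    o,d=ray(c,u,v); return o+d*float(c['range_z'][int(round(v)),int(round(u))])
def two(c1,p1,c2,p2):
    o1,d1=ray(c1,*p1);o2,d2=ray(c2,*p2)
    s=np.linalg.lstsq(np.array([d1,-d2]).T,o2-o1,rcond=None)[0]
    a,b=o1+s[0]*d1,o2+s[1]*d2; return (a+b)/2,np.linalg.norm(a-b)
E
python3 - <<'E'
from h import *
for n in('top','scene'):
    c=shot(n,n+'0'); print(n,c['fx'],c['k1'],-np.array(c['R']).T@c['t'])
o=get_obs(); print(o['position'],o['ee_rot'],o['grip_width'],o['clock'],tip_reach)
E
```

```text
top 419.80268427023714 -0.10387071685117624 [ 0.39796172 -0.12399533  0.92107447]
scene 516.8222819325567 0.06878736575888506 [ 0.33256744 -0.7793949   0.72487863]
[ 0.25973276 -0.56812492  0.24159465] [ 9.77102644e-01  2.12767543e-01 -1.60274294e-04 -6.08267099e-04] 1.005330855858041 0.1 0.011
```

View pics/top0.png

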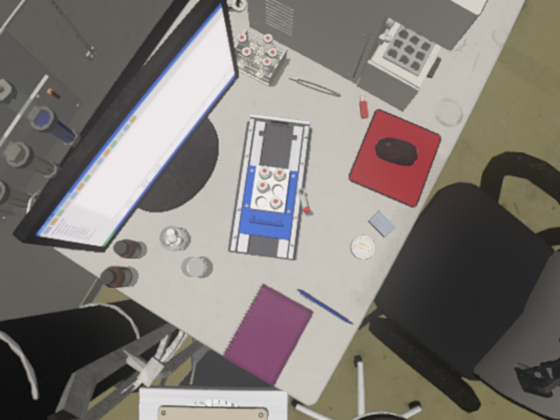

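View pics/scene0.png

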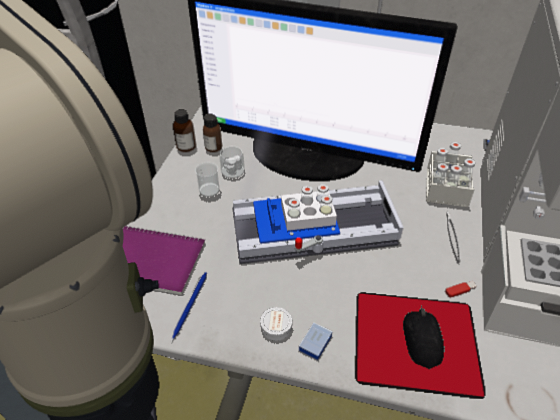

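The top view shows the dock from (240,255) to (300,117), tray lip near (267,218), red knob near (307,210), monitor to the left; the scene view has the knob at (298,243). I'll enlarge both around the dock.

```bash
python3 - <<'E'
from h import *
a=cv2.imread('pics/top0.png')[105:270,220:330]; b=cv2.imread('pics/scene0.png')[170:275,220:415]
cv2.imwrite('pics/topc.png',cv2.resize(a,None,fx=3.6,fy=3.6,interpolation=cv2.INTER_CUBIC))
cv2.imwrite('pics/scc.png',cv2.resize(b,None,fx=4,fy=4,interpolation=cv2.INTER_CUBIC))
E
```

```text
(no output)
```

View pics/topc.png

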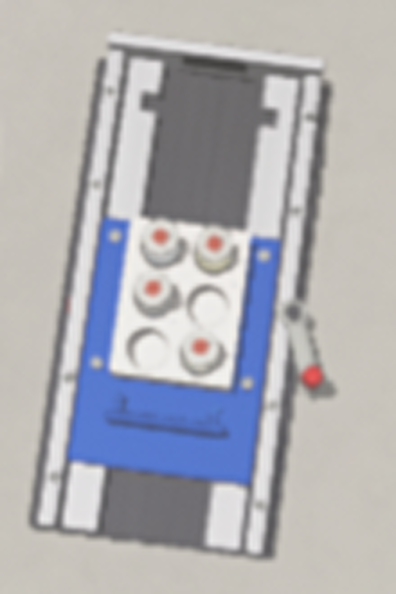

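View pics/scc.png

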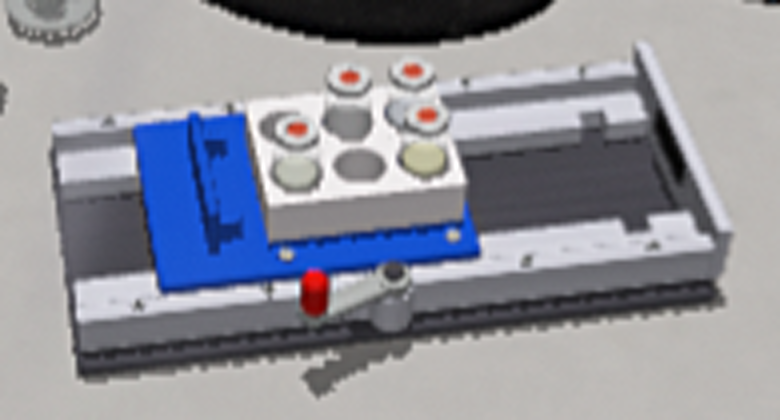

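The crops show the tray on its rails (lip rear face at about (167,433) in the top crop, i.e. pixel (266,225)), notches far ahead at (150,102)/(268,117), and the knob at (313,377), i.e. (307,210). Keeper is slightly open outward.

```bash
python3 - <<'E'
from h import *
C={n:dict(np.load(f'pics/{n}0.npz')) for n in('top','scene')}
roi={'top':(220,105,330,270),'scene':(220,170,415,275)}
def mask(c,n,col):
    h=cv2.cvtColor(c['color'],cv2.COLOR_RGB2HSV); H,S,V=cv2.split(h)
    m=(S>130)&(V>60)&(((H<8)|(H>172)) if col=='r' else ((H>100)&(H<130)))
    z=np.zeros_like(m);x0,y0,x1,y1=roi[n];z[y0:y1,x0:x1]=m[y0:y1,x0:x1];return z.astype(np.uint8)
kp={}
for n,c in C.items():
    k,l,s,ce=cv2.connectedComponentsWithStats(mask(c,n,'r'))
    for i in range(1,k):
        if s[i,4]>5: print(n,s[i],ce[i],bydepth(c,*ce[i]))
    vv,uu=np.mgrid[roi[n][1]:roi[n][3],roi[n][0]:roi[n][2]]
    P=np.array([bydepth(c,u,v) for u,v in zip(uu.ravel(),vv.ravel())])
    np.save(f'pics/P{n}.npy',P)
    b=mask(c,n,'b')[vv.ravel(),uu.ravel()]>0
    print(n,'blue z hist',np.percentile(P[b,2],[5,25,50,75,95]))
    q=P[(P[:,2]>.005)&(P[:,2]<.07)];print(np.histogram(q[:,2],np.arange(.004,.07,.003)))
    for lo,hi in((.028,.034),(.04,.047)):
        s=(P[:,2]>lo)&(P[:,2]<hi)&~b
        (cx,cy),(w,h),a=cv2.minAreaRect((P[s,:2]*1000).astype(np.float32)); print(lo,cx,cy,w,h,a,s.sum())
    (cx,cy),(w,h),a=cv2.minAreaRect((P[b,:2]*1000).astype(np.float32)); print('blue',cx,cy,w,h,a)
# corner picks in the top crop
c=C['top']
pk=lambda x,y:(220+x/3.6,105+y/3.6)
for nm,p,z in(('stopL',(108,35),.044),('stopR',(322,62),.044),('trayRL',(70,463),.036),('trayRR',(248,486),.036),('trayFL',(104,218),.036),('trayFR',(280,238),.036),('cheekNL',(33,525),.032),('cheekNR',(266,555),.032),('notL',(150,102),.022),('notR',(268,117),.022),('hinge',(293,313),.038),('lipL',(107,425),.059),('lipR',(228,434),.059)):
    print(nm,onplane(c,*pk(*p),z)*1000, bydepth(c,*pk(*p))*1000)
E
```

```text
top [305 207   4   5  17] [306.41176471 209.11764706] [ 0.52821542 -0.19323028  0.05795482]
top blue z hist [0.03246845 0.03411653 0.0351187  0.03632952 0.05480862]
(array([ 352, 1840,  649,   48,  163,  766,  286,   95,  683, 1033, 1341,
        431,  207,  107,   34,   34,   46,  302,  515,   74,   14]), array([0.004, 0.007, 0.01 , 0.013, 0.016, 0.019, 0.022, 0.025, 0.028,
       0.031, 0.034, 0.037, 0.04 , 0.043, 0.046, 0.049, 0.052, 0.055,
       0.058, 0.061, 0.064, 0.067]))
0.028 580.8449096679688 -128.00717163085938 153.7895965576172 296.9165344238281 83.14765930175781 1338
0.04 617.2238159179688 -132.89735412597656 133.10433959960938 245.74559020996094 87.70210266113281 309
blue 510.8089904785156 -108.61070251464844 106.51669311523438 220.19583129882812 82.93458557128906
scene [321 186   4   3   8] [322.75 187.25] [ 0.60494259 -0.10764011  0.08657378]
scene [305 188   5   2   8] [307.    188.625] [ 0.57635915 -0.10117053  0.08462786]
scene [325 197   4   3  10] [326.5 198.2] [ 0.60231663 -0.13618144  0.08489373]
scene [292 201   5   3  10] [293.8 201.7] [ 0.54233651 -0.128605
[... 1288 characters left out ...]
7   36.        ] [ 621.20800218 -178.30152551    9.12583806]
cheekNL [441.76304751 -31.78294603  32.        ] [443.0354472  -29.10423711   6.17297353]
cheekNR [ 425.2898206  -168.49422934   32.        ] [ 425.9915066  -169.63679877    9.17180984]
notL [704.20356655 -97.00027015  22.        ] [709.46907118 -96.53611864   6.54136553]
notR [ 695.15471517 -170.30048445   22.        ] [ 699.21960704 -170.93382858    9.70280408]
hinge [ 568.36267297 -184.23181333   38.        ] [ 567.7076857  -184.00027631   41.39436209]
lipL [498.02998713 -75.82384744  59.        ] [501.11199825 -74.34020982  32.44889498]
lipR [ 493.3678422  -145.28738846   59.        ] [ 495.82212945 -145.83511877   36.82345297]
```

```bash
cat >> h.py <<'E'
from scipy.spatial.transform import Rotation as Ro
PSI=-np.radians(7.0); DC=np.array([.5825,-.1185])
EX=np.array([np.cos(PSI),np.sin(PSI)]); EY=np.array([-EX[1],EX[0]])
def dock(p): p=np.array(p[:2])-DC; return np.array([p@EX,p@EY])*1000
def rel(dx,dy,z):
    "tool-frame shift to dock x,y (mm), TCP height z (mm); and turn to align tool x with dock x"
    o=get_obs(); R=Ro.from_quat(o['ee_rot']); w=np.r_[DC+(dx*EX+dy*EY)/1000,z/1000]
    G=Ro.from_matrix(np.array([np.r_[EX,0],np.r_[-EY,0],[0,0,-1]]).T)
    return np.round(R.inv().apply(w-o['position']),4),np.round((R.inv()*G).as_rotvec(),4)
def stat():
    o=get_obs();print('t',o['clock'],'dock',dock(o['position']).round(1),'z',round(o['position'][2]*1000,1),'F',np.round(o['ft_force'],2),'grip',o['grip_width'])
E
python3 - <<'E'
from h import *
print(rel(-125,0,200)); print(dock((.5282,-.1932)),dock((.546,-.1146)),dock((.5684,-.1842)))
c=dict(np.load('pics/scene0.npz'))
P=np.array([bydepth(c,u,v) for v in range(0,200,4) for u in range(150,560,4)])
P=P[(P[:,2]>.1)&(P[:,0]>.3)&(P[:,0]<1)]
d=np.array([dock(p) for p in P]); s=np.abs(d[:,1])<200
i=np.argsort(np.hypot(d[:,0],d[:,1]))[:5]; print(d[i],P[i])
E
```

```text
(array([ 0.374 , -0.3401,  0.042 ]), array([-1.20e-03,  4.00e-04,  5.51e-01]))
[-44.79161608 -80.76070287] [-36.70322497  -0.57730104] [ -5.98808488 -66.9286399 ]
[[ 84.39888736 188.96555303]
 [ 93.15719749 185.0300121 ]
 [ 93.95322303 185.1100614 ]
 [101.45321051 181.36295054]
 [ 80.50060922 191.75161895]] [[0.6892989  0.0587714  0.1759909 ]
 [0.6975123  0.05379782 0.24542888]
 [0.69831215 0.05378026 0.23719423]
 [0.70529958 0.04914706 0.23032021]
 [0.68576921 0.06201178 0.31935637]]
```

The manual's scale: shifts go in shares of 0.4 m and turns go in shares of 2 pi rad. Converting my numbers, 0.374 m / 0.4 = 0.935, 0.042 m / 0.4 = 0.105, 0.551 rad / 6.2832 = 0.0877.

>>> move_arm(
  plan=[
    {"delta_pos": [0.1, -0.09, 0], "turn": [0, 0, 0.0159], "fingers": 1},
    {"delta_pos": [0.2, -0.18, 0.0125], "turn": [0, 0, 0.0318], "fingers": 1},
    {"delta_pos": [0.3, -0.27, 0.025], "turn": [0, 0, 0.0477], "fingers": 1},
    {"delta_pos": [0.4, -0.3625, 0.0375], "turn": [0, 0, 0.0637], "fingers": 1},
    {"delta_pos": [0.5, -0.455, 0.05], "turn": [0, 0, 0.0796], "fingers": 1},
    {"delta_pos": [0.6, -0.545, 0.0625], "turn": [0, 0, 0.0877], "fingers": 1},
    {"delta_pos": [0.7, -0.6375, 0.075], "turn": [0, 0, 0.0877], "fingers": 1},
    {"delta_pos": [0.8, -0.7275, 0.0875], "turn": [0, 0, 0.0877], "fingers": 1},
    {"delta_pos": [0.9, -0.8175, 0.1], "turn": [0, 0, 0.0877], "fingers": 1},
    {"delta_pos": [0.935, -0.85, 0.105], "turn": [0, 0, 0.0877], "fingers": 1},
    {"delta_pos": [0.935, -0.85, 0.105], "turn": [0, 0, 0.0877], "fingers": 1},
    {"delta_pos": [0.935, -0.85, 0.105], "turn": [0, 0, 0.0877], "fingers": 1},
  ],
)

```text
clock: 1.6
position: [0.4582, -0.1048, 0.2002]
ee_rot: [0.998, -0.062, -0.0, 0.0]
ft_force: [-0.3, 0.2, 0.1]
grip_width: -0.003
grasp_force: 0.0
```

```bash
python3 - <<'E'
from h import *
stat(); print(rel(-118,0,54))
E
```

```text
t 1.6 dock [-125.    -1.6] z 200.2 F [-0.34  0.21  0.06] grip -0.002828707928186187
(array([ 0.0071, -0.0017,  0.1462]), array([ 0.0004,  0.0004, -0.0013]))
```

To row units: 0.147 m / 0.4 = 0.3675, 0.003 m / 0.4 = 0.0075.

>>> move_arm(
  plan=[
    {"delta_pos": [0.0075, -0.005, 0.125], "turn": [0, 0, 0], "fingers": 1},
    {"delta_pos": [0.0175, -0.005, 0.25], "turn": [0, 0, 0], "fingers": 1},
    {"delta_pos": [0.0175, -0.005, 0.325], "turn": [0, 0, 0], "fingers": 1},
    {"delta_pos": [0.0175, -0.005, 0.3675], "turn": [0, 0, 0], "fingers": 1},
    {"delta_pos": [0.0175, -0.005, 0.3675], "turn": [0, 0, 0], "fingers": 1},
  ],
)

```text
clock: 2.22
position: [0.4653, -0.1032, 0.0529]
ee_rot: [0.998, -0.062, -0.001, -0.0]
ft_force: [0.6, -0.4, 0.6]
grip_width: -0.002
grasp_force: 0.0
```

```bash
python3 - <<'E'
from h import *
stat(); a=shot('top','top1')['color'][160:270,220:330]; b=shot('scene','scene1')['color'][130:275,200:400]
im=np.hstack([cv2.resize(a,(400,400)),cv2.resize(b,(400,290)) if 0 else cv2.resize(b,(400,400))]); cv2.imwrite('pics/v1.png',im[:,:,::-1])
E
```

```text
t 2.225 dock [-118.2    0.9] z 52.9 F [ 0.63 -0.42  0.61] grip -0.0019460549302202966
```

View pics/v1.png

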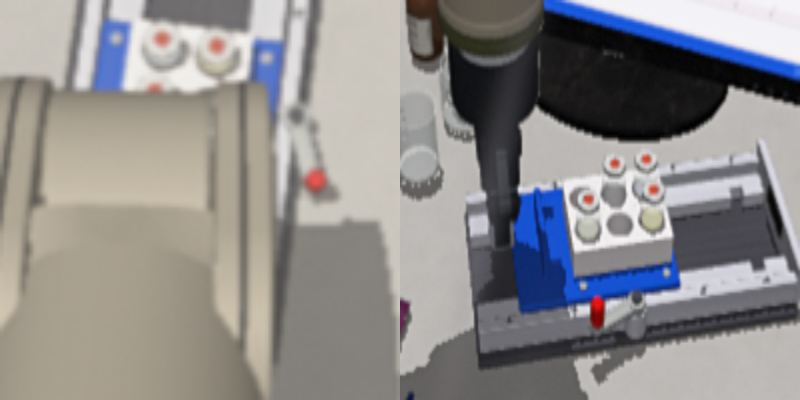

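The fingertips stand centrally behind the lip (right half: tip near (500,240), lip near (540,230)), clear of everything. Now push slowly.

To row units: 0.039 m / 0.4 = 0.0975, 0.036 m / 0.4 = 0.09.

>>> move_arm(
  plan=[
    {"delta_pos": [0.01, 0.0025, 0], "turn": [0, 0, 0], "fingers": 1},
    {"delta_pos": [0.02, 0.0025, 0], "turn": [0, 0, 0], "fingers": 1},
    {"delta_pos": [0.03, 0.0025, 0], "turn": [0, 0, 0], "fingers": 1},
    {"delta_pos": [0.0375, 0.0025, 0], "turn": [0, 0, 0], "fingers": 1},
    {"delta_pos": [0.045, 0.0025, 0], "turn": [0, 0, 0], "fingers": 1},
    {"delta_pos": [0.0525, 0.0025, 0], "turn": [0, 0, 0], "fingers": 1},
    {"delta_pos": [0.06, 0.0025, 0], "turn": [0, 0, 0], "fingers": 1},
    {"delta_pos": [0.0675, 0.0025, 0], "turn": [0, 0, 0], "fingers": 1},
    {"delta_pos": [0.075, 0.0025, 0], "turn": [0, 0, 0], "fingers": 1},
    {"delta_pos": [0.0825, 0.0025, 0], "turn": [0, 0, 0], "fingers": 1},
    {"delta_pos": [0.09, 0.0025, 0], "turn": [0, 0, 0], "fingers": 1},
    {"delta_pos": [0.0975, 0.0025, 0], "turn": [0, 0, 0], "fingers": 1},
  ],
)

```text
clock: 3.82
position: [0.5046, -0.1084, 0.0532]
ee_rot: [0.998, -0.061, -0.0, 0.0]
ft_force: [-2.5, 0.5, 0.1]
grip_width: -0.001
grasp_force: 0.8
```

```bash
python3 - <<'E'
from h import *
stat()
c=shot('scene','s2'); 
p=(c['color'][130:275,200:400][:,:,::-1]); cv2.imwrite('pics/v2.png',cv2.resize(p,(600,435)))
E
```

```text
t 3.825 dock [-78.6   0.6] z 53.2 F [-2.52  0.49  0.08] grip -0.0005655019729118687
```

View pics/v2.png

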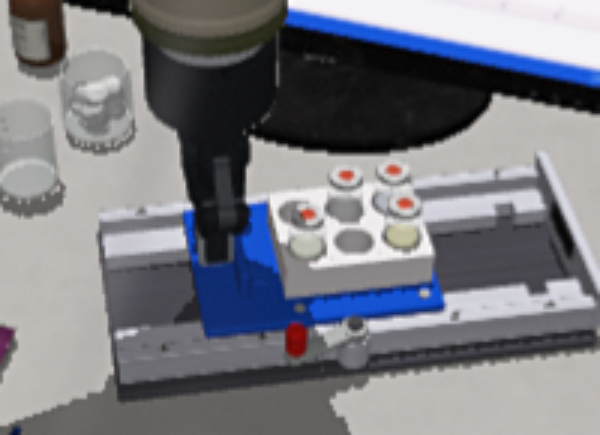

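The tips press the lip (at (240,245)) and the tray slides, 2.5 N, with the vials upright. Continuing.

To row units: 0.042 m / 0.4 = 0.105, 0.0385 m / 0.4 = 0.0963.

>>> move_arm(
  plan=[
    {"delta_pos": [0.0088, 0, 0], "turn": [0, 0, 0], "fingers": 1},
    {"delta_pos": [0.0175, 0, 0], "turn": [0, 0, 0], "fingers": 1},
    {"delta_pos": [0.0263, 0, 0], "turn": [0, 0, 0], "fingers": 1},
    {"delta_pos": [0.035, 0, 0], "turn": [0, 0, 0], "fingers": 1},
    {"delta_pos": [0.0438, 0, 0], "turn": [0, 0, 0], "fingers": 1},
    {"delta_pos": [0.0525, 0, 0], "turn": [0, 0, 0], "fingers": 1},
    {"delta_pos": [0.0613, 0, 0], "turn": [0, 0, 0], "fingers": 1},
    {"delta_pos": [0.07, 0, 0], "turn": [0, 0, 0], "fingers": 1},
    {"delta_pos": [0.0788, 0, 0], "turn": [0, 0, 0], "fingers": 1},
    {"delta_pos": [0.0875, 0, 0], "turn": [0, 0, 0], "fingers": 1},
    {"delta_pos": [0.0963, 0, 0], "turn": [0, 0, 0], "fingers": 1},
    {"delta_pos": [0.105, 0, 0], "turn": [0, 0, 0], "fingers": 1},
  ],
)

```text
clock: 5.38
position: [0.5464, -0.1135, 0.0533]
ee_rot: [0.998, -0.061, 0.0, 0.0]
ft_force: [-1.5, 0.5, 0.1]
grip_width: 0.002
grasp_force: 0.8
```

To row units: 0.024 m / 0.4 = 0.06, 0.021 m / 0.4 = 0.0525.

>>> move_arm(
  plan=[
    {"delta_pos": [0.0075, 0, 0], "turn": [0, 0, 0], "fingers": 1},
    {"delta_pos": [0.015, 0, 0], "turn": [0, 0, 0], "fingers": 1},
    {"delta_pos": [0.0225, 0, 0], "turn": [0, 0, 0], "fingers": 1},
    {"delta_pos": [0.03, 0, 0], "turn": [0, 0, 0], "fingers": 1},
    {"delta_pos": [0.0375, 0, 0], "turn": [0, 0, 0], "fingers": 1},
    {"delta_pos": [0.045, 0, 0], "turn": [0, 0, 0], "fingers": 1},
    {"delta_pos": [0.0525, 0, 0], "turn": [0, 0, 0], "fingers": 1},
    {"delta_pos": [0.06, 0, 0], "turn": [0, 0, 0], "fingers": 1},
  ],
)

```text
clock: 6.38
position: [0.5701, -0.1164, 0.0533]
ee_rot: [0.998, -0.061, 0.0, 0.0]
ft_force: [-1.0, 0.6, -0.3]
grip_width: 0.007
grasp_force: 0.9
```

```bash
cat >> h.py <<'E'
def blue(n,f):
    c=shot(n,f); h=cv2.cvtColor(c['color'],cv2.COLOR_RGB2HSV); H,S,V=cv2.split(h)
    m=(S>130)&(V>60)&(H>100)&(H<130)
    vv,uu=np.nonzero(m); P=np.array([bydepth(c,u,v) for u,v in zip(uu,vv)])
    d=np.array([dock(p) for p in P]); k=(abs(d[:,0])<150)&(abs(d[:,1])<57)&(P[:,2]>.02)&(P[:,2]<.042)
    print(n,'x range',np.percentile(d[k,0],[1,99]).round(1),'z',np.percentile(P[k,2]*1000,[10,50,90]).round(1),k.sum())
    A=np.c_[d[k],np.ones(k.sum())]; print('plane',np.linalg.lstsq(A,P[k,2]*1000,rcond=None)[0].round(4))
E
python3 - <<'E'
from h import *
stat(); blue('scene','s3')
E
```

```text
t 6.375 dock [-12.5   0.6] z 53.3 F [-0.99  0.57 -0.26] grip 0.0067079183712070636
scene x range [-26.4 119.6] z [32.9 34.9 36.6] 1183
plane [1.00000e-03 6.30000e-03 3.50401e+01]
```

To row units: 0.009 m / 0.4 = 0.0225, 0.0075 m / 0.4 = 0.0188.

>>> move_arm(
  plan=[
    {"delta_pos": [0.0038, 0, 0], "turn": [0, 0, 0], "fingers": 1},
    {"delta_pos": [0.0075, 0, 0], "turn": [0, 0, 0], "fingers": 1},
    {"delta_pos": [0.0113, 0, 0], "turn": [0, 0, 0], "fingers": 1},
    {"delta_pos": [0.015, 0, 0], "turn": [0, 0, 0], "fingers": 1},
    {"delta_pos": [0.0188, 0, 0], "turn": [0, 0, 0], "fingers": 1},
    {"delta_pos": [0.0225, 0, 0], "turn": [0, 0, 0], "fingers": 1},
  ],
)

```text
clock: 7.18
position: [0.579, -0.1175, 0.0534]
ee_rot: [0.998, -0.061, 0.0, 0.0]
ft_force: [-2.2, -1.3, 1.3]
grip_width: 0.003
grasp_force: 1.2
```

```bash
python3 - <<'E'
from h import *
stat(); blue('scene','s4')
E
```

```text
t 7.175 dock [-3.6  0.6] z 53.4 F [-2.17 -1.32  1.34] grip 0.0031884894246669887
scene x range [-17.6 128.5] z [32.9 34.9 36.6] 1191
plane [-3.00000e-04  2.90000e-03  3.49012e+01]
```

To row units: 0.003 m / 0.4 = 0.0075, 0.002 m / 0.4 = 0.005.

>>> move_arm(
  plan=[
    {"delta_pos": [0.0025, 0, 0], "turn": [0, 0, 0], "fingers": 1},
    {"delta_pos": [0.005, 0, 0], "turn": [0, 0, 0], "fingers": 1},
    {"delta_pos": [0.0075, 0, 0], "turn": [0, 0, 0], "fingers": 1},
  ],
)

```text
clock: 7.6
position: [0.582, -0.1179, 0.0533]
ee_rot: [0.998, -0.061, 0.0, 0.0]
ft_force: [-2.7, -0.0, 0.6]
grip_width: 0.001
grasp_force: 1.3
```

```bash
python3 - <<'E'
from h import *
stat(); blue('scene','s5')
E
```

```text
t 7.6 dock [-0.5  0.6] z 53.3 F [-2.66 -0.01  0.56] grip 0.0007380343853777753
scene x range [-14.5 130.3] z [27.3 29.2 31.3] 1127
plane [-4.10000e-03 -9.40000e-03  2.93786e+01]
```

The board top is now at 29–30 mm and level: seated. Back off, rise, and go outside the knob with the tool turned 45°.

To row units: 0.103 m / 0.4 = 0.2575, 0.08 m / 0.4 = 0.2, -0.785 rad / 6.2832 = -0.1249.

>>> move_arm(
  plan=[
    {"delta_pos": [-0.0125, 0, 0], "turn": [0, 0, 0], "fingers": 1},
    {"delta_pos": [-0.035, 0, 0], "turn": [0, 0, 0], "fingers": 1},
    {"delta_pos": [-0.035, 0, -0.075], "turn": [0, 0, 0], "fingers": 1},
    {"delta_pos": [-0.035, 0, -0.15], "turn": [0, 0, 0], "fingers": 1},
    {"delta_pos": [-0.075, 0.075, -0.15], "turn": [0, 0, -0.0255], "fingers": 1},
    {"delta_pos": [-0.1125, 0.1375, -0.15], "turn": [0, 0, -0.0509], "fingers": 1},
    {"delta_pos": [-0.15, 0.2, -0.15], "turn": [0, 0, -0.0764], "fingers": 1},
    {"delta_pos": [-0.1725, 0.2575, -0.15], "turn": [0, 0, -0.1019], "fingers": 1},
    {"delta_pos": [-0.1725, 0.2575, -0.15], "turn": [0, 0, -0.1249], "fingers": 1},
    {"delta_pos": [-0.1725, 0.2575, -0.15], "turn": [0, 0, -0.1249], "fingers": 1},
  ],
)

```text
clock: 8.9
position: [0.5003, -0.2118, 0.1134]
ee_rot: [0.946, 0.325, 0.0, 0.0]
ft_force: [0.7, 0.5, -0.5]
grip_width: 0.0
grasp_force: 0.0
```

```bash
cat >> h.py <<'E'
def toolrel(dx,dy,z):
    o=get_obs(); R=Ro.from_quat(o['ee_rot']); w=np.r_[DC+(dx*EX+dy*EY)/1000,z/1000]
    return np.round(R.inv().apply(w-o['position'])*1000,1)
E
python3 - <<'E'
from h import *
stat(); blue('scene','s6'); c=dict(np.load('pics/s6.npz'))
H,S,V=cv2.split(cv2.cvtColor(c['color'],cv2.COLOR_RGB2HSV)); m=((S>130)&(V>60)&((H<8)|(H>172))).astype(np.uint8)
k,l,s,ce=cv2.connectedComponentsWithStats(m)
for i in range(1,k):
    if 25<s[i,4]<120: print('red',s[i],ce[i],dock(onplane(c,*ce[i],.049)))
cv2.imwrite('pics/v6.png',cv2.resize(c['color'][130:275,200:400][:,:,::-1],(600,435)))
print('down',toolrel(-66,-102,54))
for t in np.arange(-.33,1.62,.1625): print(round(t,2),toolrel(-4-42*np.cos(t)-12.4,-66.5+42*np.sin(t)-12.4,54))
E
```

```text
t 8.9 dock [ -70.2 -102.6] z 113.4 F [ 0.67  0.54 -0.54] grip 0.000323180310940542
scene x range [-14.5 131.3] z [27.5 29.2 31.1] 1083
plane [-4.6000e-03 -1.1000e-03  2.9644e+01]
red [295 238   7  11  64] [298.21875  242.921875] [-42.11306197 -83.42490292]
down [ 3.   2.6 59.4]
-0.33 [16.7  2.8 59.4]
-0.17 [20.1 -3.1 59.4]
-0.01 [24.5 -8.3 59.4]
0.16 [ 29.7 -12.8  59.4]
0.32 [ 35.5 -16.3  59.4]
0.48 [ 41.8 -18.9  59.4]
0.64 [ 48.4 -20.4  59.4]
0.81 [ 55.2 -20.8  59.4]
0.97 [ 62.  -20.2  59.4]
1.13 [ 68.6 -18.4  59.4]
1.3 [ 74.8 -15.6  59.4]
1.46 [ 80.5 -11.8  59.4]
```

View pics/v6.png

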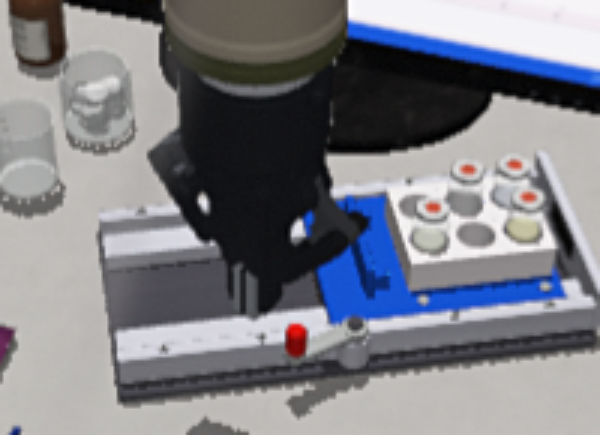

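Tray is seated, keeper still open with its knob at (297,340); fingers hang outside/behind it. Down, then sweep along the arc.

To row units: 0.059 m / 0.4 = 0.1475, 0.0355 m / 0.4 = 0.0888.

>>> move_arm(
  plan=[
    {"delta_pos": [0, 0.005, 0.075], "turn": [0, 0, 0], "fingers": 1},
    {"delta_pos": [0, 0.0075, 0.1475], "turn": [0, 0, 0], "fingers": 1},
    {"delta_pos": [0, 0.0075, 0.1475], "turn": [0, 0, 0], "fingers": 1},
    {"delta_pos": [0.015, 0.0075, 0.1475], "turn": [0, 0, 0], "fingers": 1},
    {"delta_pos": [0.03, 0.0075, 0.1475], "turn": [0, 0, 0], "fingers": 1},
    {"delta_pos": [0.0425, 0.005, 0.1475], "turn": [0, 0, 0], "fingers": 1},
    {"delta_pos": [0.05, -0.0075, 0.1475], "turn": [0, 0, 0], "fingers": 1},
    {"delta_pos": [0.0613, -0.02, 0.1475], "turn": [0, 0, 0], "fingers": 1},
    {"delta_pos": [0.075, -0.0325, 0.1475], "turn": [0, 0, 0], "fingers": 1},
    {"delta_pos": [0.0888, -0.04, 0.1475], "turn": [0, 0, 0], "fingers": 1},
  ],
)

```text
clock: 10.2
position: [0.5178, -0.1768, 0.0541]
ee_rot: [0.946, 0.325, -0.001, -0.0]
ft_force: [-3.2, -0.7, -0.8]
grip_width: -0.002
grasp_force: 1.3
```

```bash
cat > k.py <<'E'
from h import *
import sys
f=sys.argv[1]
stat(); blue('scene',f); c=dict(np.load(f'pics/{f}.npz'))
H,S,V=cv2.split(cv2.cvtColor(c['color'],cv2.COLOR_RGB2HSV)); m=((S>130)&(V>60)&((H<8)|(H>172))).astype(np.uint8)
k,l,s,ce=cv2.connectedComponentsWithStats(m)
for i in range(1,k):
    if 15<s[i,4]<120:
        d=dock(onplane(c,*ce[i],.049)); print('red',s[i],d,'angle',np.arctan2(d[1]+66.5,-4-d[0]))
cv2.imwrite(f'pics/v{f}.png',cv2.resize(c['color'][130:275,200:400][:,:,::-1],(600,435)))
for t in np.arange(.32,1.7,.12): print(round(t,2),toolrel(-4-42*np.cos(t)-12.4,-66.5+42*np.sin(t)-12.4,54))
E
python3 k.py s7
```

```text
t 10.2 dock [-57.1 -65.8] z 54.1 F [-3.15 -0.65 -0.76] grip -0.0019399387592730353
scene x range [-13.6 131.8] z [27.4 29.3 31.5] 986
plane [-9.2000e-03  3.3000e-03  3.0119e+01]
0.32 [-0.7  0.7  0.3]
0.44 [ 4.  -1.3  0.3]
0.56 [ 8.8 -2.7  0.3]
0.68 [13.8 -3.5  0.3]
0.8 [18.8 -3.7  0.3]
0.92 [23.8 -3.4  0.3]
1.04 [28.8 -2.4  0.3]
1.16 [33.6 -0.8  0.3]
1.28 [38.1  1.3  0.3]
1.4 [42.4  4.   0.3]
1.52 [46.3  7.1  0.3]
1.64 [49.9 10.7  0.3]
```

View pics/vs7.png

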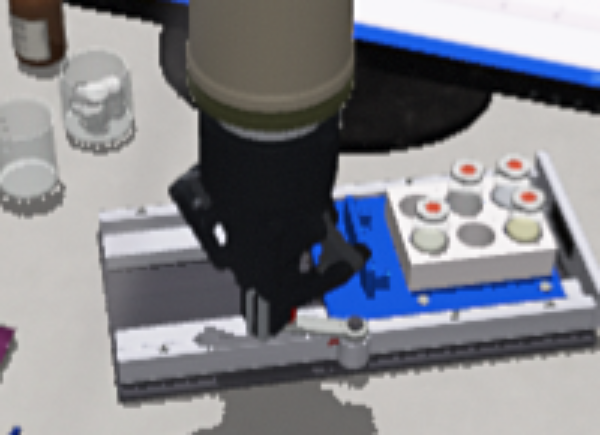

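The fingertips carry the knob (at (290,313)), arm now about 0.2–0.3 rad inward; tray unmoved. Continue the arc.

To row units: 0.0445 m / 0.4 = 0.1113, 0.0425 m / 0.4 = 0.1063.

>>> move_arm(
  plan=[
    {"delta_pos": [0.01, -0.0025, 0], "turn": [0, 0, 0], "fingers": 1},
    {"delta_pos": [0.0225, -0.0063, 0], "turn": [0, 0, 0], "fingers": 1},
    {"delta_pos": [0.035, -0.0088, 0], "turn": [0, 0, 0], "fingers": 1},
    {"delta_pos": [0.0475, -0.0088, 0], "turn": [0, 0, 0], "fingers": 1},
    {"delta_pos": [0.06, -0.0088, 0], "turn": [0, 0, 0], "fingers": 1},
    {"delta_pos": [0.0725, -0.0063, 0], "turn": [0, 0, 0], "fingers": 1},
    {"delta_pos": [0.0838, -0.0025, 0], "turn": [0, 0, 0], "fingers": 1},
    {"delta_pos": [0.095, 0.0025, 0], "turn": [0, 0, 0], "fingers": 1},
    {"delta_pos": [0.1063, 0.01, 0], "turn": [0, 0, 0], "fingers": 1},
    {"delta_pos": [0.1113, 0.0138, 0], "turn": [0, 0, 0], "fingers": 1},
  ],
)

```text
clock: 11.5
position: [0.5579, -0.1541, 0.0543]
ee_rot: [0.946, 0.325, 0.0, 0.0]
ft_force: [-0.9, -0.6, -0.0]
grip_width: 0.005
grasp_force: 0.4
```

```bash
python3 k.py s8
```

```text
t 11.5 dock [-20.1 -38.3] z 54.3 F [-0.86 -0.58 -0.01] grip 0.004870513972527844
scene x range [-14.1 131.8] z [27.6 29.3 31.4] 760
plane [-9.10000e-03  2.72000e-02  3.12486e+01]
0.32 [-45.   -6.3   0.3]
0.44 [-40.4  -8.3   0.3]
0.56 [-35.5  -9.7   0.3]
0.68 [-30.6 -10.6   0.3]
0.8 [-25.5 -10.8   0.3]
0.92 [-20.5 -10.4   0.3]
1.04 [-15.6  -9.4   0.3]
1.16 [-10.8  -7.9   0.4]
1.28 [-6.2 -5.8  0.4]
1.4 [-1.9 -3.1  0.4]
1.52 [2.  0.  0.4]
1.64 [5.5 3.6 0.4]
```

View pics/vs8.png

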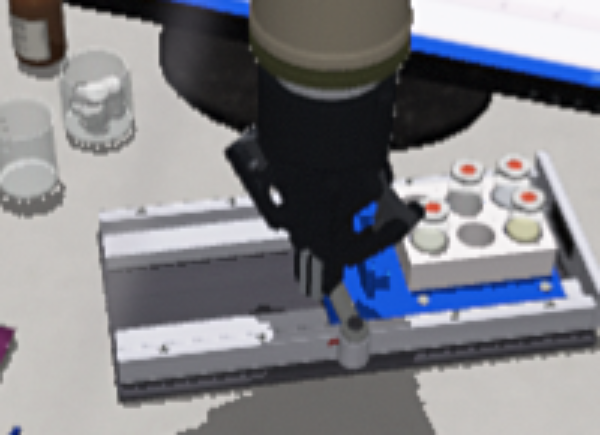

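The keeper arm now lies almost across the tongue (arm end near (340,295)). The gripper's knuckle at (405,210) looks close to the rear vial, so I check that in depth before finishing.

```bash
python3 - <<'E'
from h import *
c=dict(np.load('pics/s8.npz'))
for u,v in((325,208),(330,204),(335,201),(338,198),(332,195),(344,199),(343,208)):
    p=bydepth(c,u,v); print((u,v),c['color'][v,u],dock(p).round(0),(p[2]*1000).round(0))
E
```

```text
(325, 208) [18 19 23] [  2. -80.] 124.0
(330, 204) [16 17 19] [  9. -84.] 137.0
(335, 201) [47 48 52] [ 19. -79.] 137.0
(338, 198) [ 8 11 13] [ 26. -71.] 136.0
(332, 195) [82 81 84] [ 16. -69.] 142.0
(344, 199) [211  77  53] [ 54. -17.] 80.0
(343, 208) [201 203 193] [ 51. -29.] 69.0
```

Knuckle is 55 mm above the vials: safe. Finish to the stop gently.

To row units: 0.0055 m / 0.4 = 0.0138, 0.0045 m / 0.4 = 0.0113.

>>> move_arm(
  plan=[
    {"delta_pos": [0.0038, 0.0013, 0], "turn": [0, 0, 0], "fingers": 1},
    {"delta_pos": [0.0075, 0.0038, 0], "turn": [0, 0, 0], "fingers": 1},
    {"delta_pos": [0.0113, 0.0063, 0], "turn": [0, 0, 0], "fingers": 1},
    {"delta_pos": [0.0138, 0.0088, 0], "turn": [0, 0, 0], "fingers": 1},
  ],
)

```text
clock: 12.05
position: [0.5633, -0.1538, 0.0542]
ee_rot: [0.946, 0.325, -0.001, -0.0]
ft_force: [-6.9, -0.2, 3.1]
grip_width: -0.0
grasp_force: 3.2
```

To row units: -0.14 m / 0.4 = -0.35, -0.12 m / 0.4 = -0.3.

>>> move_arm(
  plan=[
    {"delta_pos": [-0.025, 0, 0], "turn": [0, 0, 0], "fingers": 1},
    {"delta_pos": [-0.05, 0, 0], "turn": [0, 0, 0], "fingers": 1},
    {"delta_pos": [-0.05, 0, -0.1], "turn": [0, 0, 0], "fingers": 1},
    {"delta_pos": [-0.05, 0, -0.225], "turn": [0, 0, 0], "fingers": 1},
    {"delta_pos": [-0.15, 0.075, -0.3], "turn": [0, 0, 0], "fingers": 1},
    {"delta_pos": [-0.25, 0.075, -0.35], "turn": [0, 0, 0], "fingers": 1},
    {"delta_pos": [-0.25, 0.075, -0.35], "turn": [0, 0, 0], "fingers": 1},
  ],
)

```text
clock: 12.92
position: [0.5018, -0.2424, 0.1961]
ee_rot: [0.946, 0.323, 0.0, 0.002]
ft_force: [0.7, 0.3, 0.1]
grip_width: 0.004
grasp_force: 0.0
```

```bash
python3 k.py s9 | head -8
```

```text
t 12.925 dock [ -65.  -132.8] z 196.1 F [0.71 0.26 0.12] grip 0.00440770299106725
scene x range [-14.6 131.1] z [27.5 29.2 31.2] 1189
plane [-8.20000e-03 -5.50000e-03  2.97997e+01]
red [311 213   6  11  58] [ -2.93751902 -26.54469937] angle 1.5973818020105848
0.32 [ 51.4 -40.7 141.1]
0.44 [ 56.  -42.7 141.1]
0.56 [ 60.9 -44.1 141.1]
0.68 [ 65.8 -45.  141.1]
```

View pics/vs9.png

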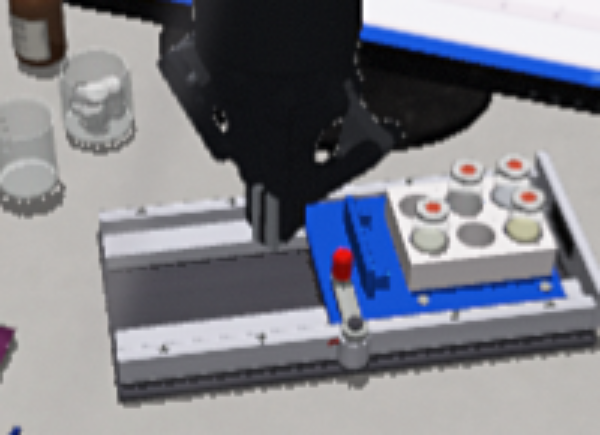

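The keeper lies straight across the tongue (knob at (343,265), about 1.57 rad), the tray is flat, the vials are upright and the arm is clear. Handing in.

```bash
python3 -c "
from workcell import hand_in; print(hand_in())"
```

```text
the job is handed in; nothing more can be done
None
```

The tray is down in its notches and flat, the keeper is closed to its stop across the tongue (about 1.57 rad), the vials stood upright in the last picture, and the job is handed in; no verdict was returned.

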